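# Flip the stop down and hold the rail in the corner of the drilling board

### The job

First press the flip stop on the fence down until it snaps shut and stays down by itself. Then take the wooden rail from the bench, stand it on edge on the drilling board to the right of the stop (as the robot sees it) with its square end towards the stop and its tenon pointing away, and push it into the corner so that its long side lies flush on the fence and its square end bears on the stop. Finish while still holding the rail pressed firmly against both, as if ready to drill, and leave the glue bottle, try square and mallet alone.

Things in the scene. Friction and masses are not known exactly. Their poses are not given: they have to be found in the camera images.
- jig: Plywood drilling board fixed on the bench, 220 (x) x 360 (y) x 18 mm thick. Origin: centre of its underside, at bench height. x points from its open near edge to the fence, y along the fence, to the left as the robot sees it. The rail's friction on board, fence and stop is about 0.5 to 0.7: hard against one, it may stick short of the other.
- fence: Low aluminium bar fixed along the board's far (+x) edge, 360 mm long, 30 mm deep in x, top 22 mm above the board's upper face. Origin: in the plane of the near face (looking to -x) that the rail is pressed against, mid-length, at the height of the board's upper face (jig x = 70, z = 18 mm). Axes as the jig.
- stop_pad: Steel plate of the flip stop. Origin: on its hinge axis, in the plane of the face (looking to -y, right) that the rail is pressed against. Plate: x -28 to -94 mm, y 0 to +20 mm, z from -37 mm (lower edge, 3 mm over the board when shut) to +10 mm (flat upper edge, the place to press). A thin arm joins it to the hinge. Shut, its axes are those of the jig.
- stop_leaf (a joint): Hinge of the flip stop, rad: 0.45 to 0.6 = up (plate slopes up towards the robot), 0 = shut, level across the board. A stiff hinge: the plate stays where it is left. Pressed down on its upper edge 45 to 65 mm from the hinge (the sharp free end can jam on a fingertip) it moves with 1 N; at 0.4 to 0.2 rad a ball detent resists with up to 5 N; below that it snaps shut and is held.
- blank: Loose wooden rail standing on edge on the bench: 40 mm wide (x), 130 mm long (y), 60 mm high, plus a tenon 14 wide, 22 long, 40 mm high on its -y end; its +y end is square. 0.17 to 0.33 kg. Origin: centre of the 130 mm bar's underside. On the board its top stands 38 mm above the fence, so it can be gripped across its width with one finger over the fence.
- blank_end (a point): Centre of the rail's square end face, 65 mm along +y from the rail's origin and 30 mm above its underside.
- glue: White glue bottle standing on the bench, diameter 60 mm, 160 mm high. Leave alone. Origin: centre of its underside.
- square: Try square lying on the bench: wooden stock 110 mm long along y, 18 mm high, steel blade 155 mm long towards +x. Leave alone. Origin: centre of the stock's underside.
- mallet: Wooden mallet lying on the bench: head 62 x 110 x 80 mm high, handle to +x reaching 225 mm from the origin. Leave alone. Origin: centre of the head's underside.
- carriage: Dark steel carriage of the flip stop, fixed on top of the fence. Origin: fence's near face plane, fence top, in the stop's face plane. It spans y -10 to +44 mm, x 2 to 30 mm (left of the plate, y over 20 mm, from x = -12 mm), up to 32 mm above the fence. Hinge axis along y at x = 18, z = 18 mm (58 mm above the bench).
Things that resemble listed ones, but are neither listed nor needed, are in the scene too. Leave any red look-alike of the blank alone.

How it is judged:
On the way:
1. the flip stop is shut and stays so untouched, before the rail is taken (value of joint stop_leaf below 0.04 rad and contact force between each of the arm, the fingers and stop_pad below 0.2 N and distance of blank from where it was at the start of the episode below 0.04 m), for 0.2 s.
At the end, for the whole second after the job is handed in: Stop shut (under 0.04 rad). Rail upright on the board (within 5 mm), long side on the fence (within 4 mm, 0.035 rad), square end on the stop (within 4 mm), at rest and pressing on fence and stop with over 1 N each through the last second. Bystanders not moved over 30 mm (value of joint stop_leaf below 0.04 rad and contact force between blank and fence above 1 N and contact force between blank and stop_pad above 1 N and x of blank in the frame of fence between -0.024 and -0.017 m and y of blank_end in the frame of stop_pad between -0.004 and 0.003 m and angle between the y axis of blank and the y axis of fence, either way round below 0.035 rad and angle between blank's own z axis and vertical below 0.07 rad and z of blank in the frame of fence below 0.005 m and linear speed of blank below 0.01 m/s); the arm keeps its last pose, push and grip.
It fails at once if the glue bottle is disturbed (distance of glue from where it was at the start of the episode above 0.03 m or angle between glue's own z axis and vertical above 0.4 rad).
It fails at once if the try square is moved (distance of square from where it was at the start of the episode above 0.03 m).
It fails at once if the mallet is moved (distance of mallet from where it was at the start of the episode above 0.03 m).
It also fails if it takes over 72 s, if anything falls off the work surface, if the arm or the gripper's body presses on something with over 40 N, if the wrist force passes 120 N, or if a joint passes its speed limit or range.

### The arm

A 6-joint arm with a two-finger parallel gripper is mounted at the origin on the work surface. World frame = base frame: x ahead of the robot, y to its left, z up, the work surface at z = 0. Lengths are in m, angles in rad, forces in N, time in s.
With the tool pointing down it reaches from about 0.3 to 0.75 m from the base axis. Payload 8.5 kg.
Tool frame: the origin (TCP) lies between the finger pads; the fingertips stand 11 mm ahead of it and the grasp point (between the pads) lies 8 mm behind it; z points along the fingers, y is the line along which they close (so a half turn about z gives the same grasp; the last joint's range is limited). The gripper opens to 85 mm and grips with 20 to 120 N. Pads are 22 mm wide; open, the fingers measure 114 mm over their backs; the gripper's body (76 mm by 85 mm) begins 54 mm behind the grasp point. The pads swing forward as they close: fully open they stand 13 mm farther back than shut.
Start: joints at [0.916, 0.381, 1.297, -0, 1.464, -0.215], TCP at [0.234, 0.498, 0.242] pointing down, gripper open.
Joint ranges: [-3.11, 3.11], [-0.89, 2.33], [0.22, 2.48], [-1.42, 4.56], [0.17, 2.85], [-2.88, 2.88]. Speed limits (rad/s): [2.39, 2.39, 3.14, 3.14, 3.14, 3.14].

### API

Orientations are given as a 3x3 rotation matrix whose columns are the frame's x, y, z axes.
In Python, from cell import ctrl gives the robot as it stands. Calls block until the motion is done:
- ctrl.move_pose(position, orientation): joint-space move of the TCP to a pose.
- ctrl.move_l(position, v=0.15, frame=None, max_force=None): straight line of the TCP; frame=None keeps the orientation; v is the mean speed in m/s. With max_force (N) it stops when the force on the tool has changed by that much, and returns True; else False.
- ctrl.movej(angles): joint-space move.
- ctrl.gripper_to(opening, force=None): opening from 0.0 (shut) to 1.0 (fully open); force is the grip in N (None keeps the last); returns when the fingers have stopped.
- ctrl.sleep(seconds).
- ctrl.inverse_kinematics(position, orientation): joint angles nearest the present ones, or None.
- ctrl.grab_frame(name): name is "side" or "top"; returns a dict with "image" (384x512x3 uint8, red, green, blue), "camera_matrix" (3x3 intrinsics, pixels), "extrinsics" (4x4, takes a point from camera to world coordinates). Camera axes: x right, y up, looking along -z (the intrinsics and any distortion apply to the point x, -y, -z); pixel columns grow to the right and rows downward; lengths in m; the calibration is good to about 2 mm. A picture is of the moment at which its call begins. There is no depth.
A pose or a line that the arm cannot do raises ctrl.PlanningError and nothing moves.
- ctrl.sign_off(): hands the job in; it is judged then, once.
Readings, each from a call of its own:
- ctrl.current_clock(): time.
- ctrl.current_qpos(): joint angles.
- ctrl.current_qd(): joint speeds.
- ctrl.current_joint_efforts(): joint torques, N m.
- ctrl.current_ee_pos(): TCP position.
- ctrl.current_tool_rot(): TCP orientation.
- ctrl.current_ft_force(): force on the tool from outside, world axes, zero at the start.
- ctrl.current_ft_torque(): the same for the moment, N m.
- ctrl.current_opening(): opening from 0.0 (shut) to 1.0 (fully open).
- ctrl.current_grip_force(): force on a finger pad.
Only numpy, scipy, OpenCV 4.12 (cv2) and the standard library are available. Lean on these libraries where they do the work, as an engineer would, in place of code of your own. Each camera call takes 0.05 s, during which the arm holds its last target. There are 200 camera calls.

## Working session

There is one attempt and no reset: what is moved stays moved. The work goes in short steps, each a Python script; the robot and the scene stay as the last script left them, time stands still between calls to the robot, and variables do not carry over. Pictures are saved under pics/ and viewed, at most 10 in all, crops included, and the job is handed in when it is done.

```bash
mkdir -p pics; ls; python3 - <<'E'
from cell import ctrl
import cv2,numpy as np
for n in("top","side"):
    f=ctrl.grab_frame(n)
    cv2.imwrite(f"pics/{n}0.png",cv2.resize(f["image"][:,:,::-1],(800,600),interpolation=cv2.INTER_CUBIC))
    cv2.imwrite(f"pics/{n}0raw.png",f["image"][:,:,::-1])
    np.savez(f"{n}.npz",K=f["camera_matrix"],E=f["extrinsics"])
    print(n,[k for k in f],f["camera_matrix"],f["extrinsics"].round(3))
E
```

```text
pics
top ['image', 'camera_matrix', 'extrinsics'] [[451.83995533   0.         261.01030191]
 [  0.         451.83995533 190.27988951]
 [  0.           0.           1.        ]] [[ 0.016  0.986 -0.167  0.241]
 [-1.     0.015 -0.003  0.005]
 [-0.     0.167  0.986  1.677]
 [ 0.     0.     0.     1.   ]]
side ['image', 'camera_matrix', 'extrinsics'] [[467.27799093   0.         255.11426786]
 [  0.         467.27799093 190.74455307]
 [  0.           0.           1.        ]] [[ 0.833  0.329 -0.445 -0.184]
 [-0.553  0.48  -0.681 -1.065]
 [-0.011  0.813  0.582  0.975]
 [ 0.     0.     0.     1.   ]]
```

View pics/top0.png

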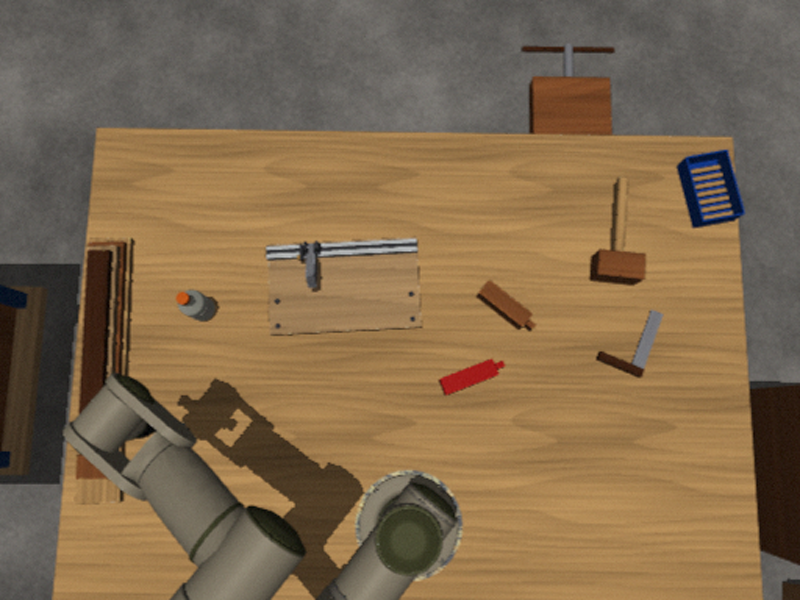

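View pics/side0.png

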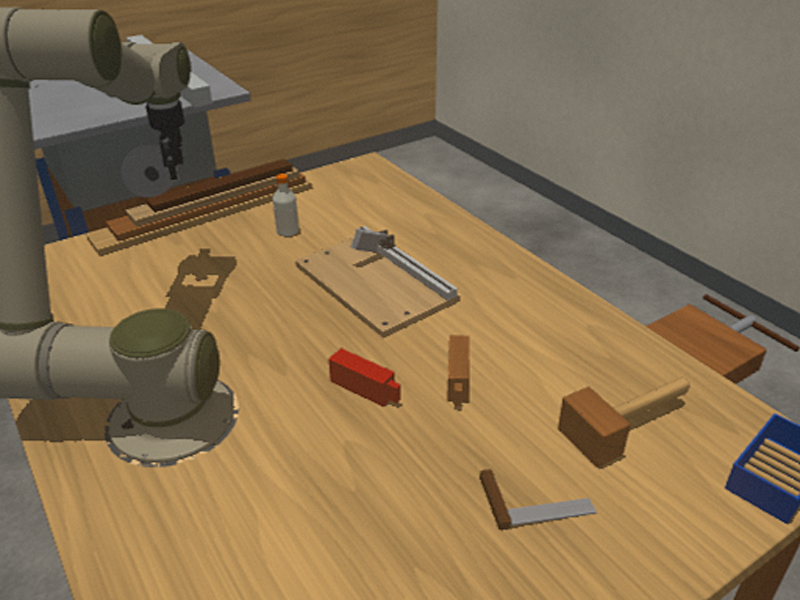

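The picture shows two rail-shaped things in the top view: brown at (505,305) with its tenon at (530,323), and red at (470,377). The brown wooden one fits the description; the red one is the decoy. The jig is at about (345,287), with the raised stop at (313,265). I'll confirm this in enlarged crops.

```bash
python3 - <<'E'
import cv2
for n,(x0,y0,w,h),s in(("top",(166,148,180,72),4.4),("side",(186,140,124,124),4.8)):
    im=cv2.imread(f"pics/{n}0raw.png")[y0:y0+h,x0:x0+w]
    cv2.imwrite(f"pics/{n}_crop.png",cv2.resize(im,None,fx=s,fy=s,interpolation=cv2.INTER_CUBIC))
E
```

```text
(no output)
```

View pics/top_crop.png

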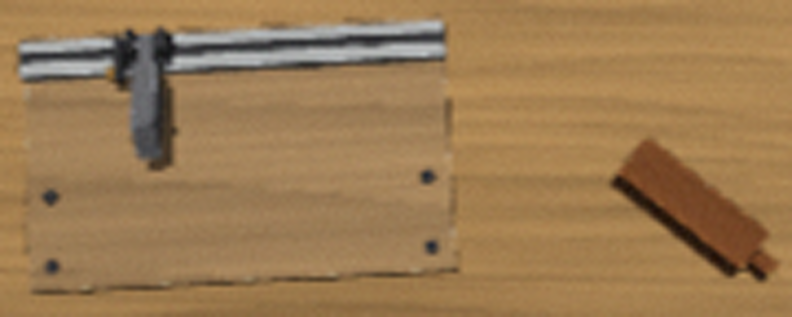

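View pics/side_crop.png

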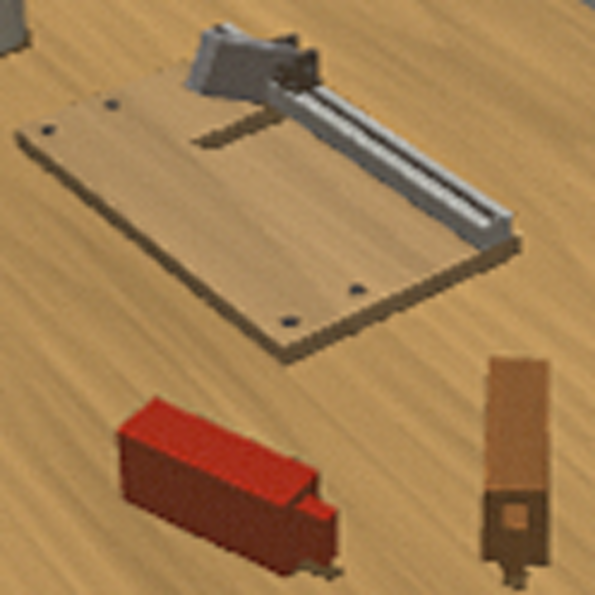

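The crops confirm it. The brown wooden rail's top corners in the top crop are about (650,138), (770,235), (742,265) and (618,172), with its tenon towards the lower right. The stop plate is raised, with its tip near (148,158). Next I'll fit all the poses by reprojection.

```bash
cat > fit.py <<'E'
import numpy as np
from scipy.optimize import least_squares
C={n:np.load(f"{n}.npz") for n in("top","side")}
def proj(n,p):
    c=C[n]; q=c["E"][:3,:3].T@(np.asarray(p)-c["E"][:3,3]); q=q*[1,-1,-1]
    return (c["K"]@(q/q[2]))[:2]
def Rz(a): return np.array([[np.cos(a),-np.sin(a),0],[np.sin(a),np.cos(a),0],[0,0,1]])
def pt(o,a,l): return np.r_[o,0]+Rz(a)@np.asarray(l)/1000
def plate(s,t,x,y,z):
    c,k=np.cos(t),np.sin(t); return [88+x*c+z*k,s+y,58-x*k+z*c]
raw={"top":lambda u:np.array(u)/4.4+[166,148],"side":lambda u:np.array(u)/4.8+[186,140]}
jig=[("top",(23,81),(70,180,40)),("top",(444,60),(70,-180,40)),("top",(20,44),(100,180,40)),("top",(443,22),(100,-180,40)),
("top",(32,291),(-110,180,18)),("top",(458,270),(-110,-180,18)),("side",(287,350),(-110,-180,18)),("side",(17,133),(-110,180,18)),
("side",(520,238),(110,-180,18)),("side",(482,222),(70,-180,40)),("side",(512,211),(100,-180,40))]
stop=[("top",(133,125),(-94,20,10)),("top",(158,125),(-94,0,10)),("top",(138,160),(-94,20,-37)),("top",(163,157),(-94,0,-37)),
("side",(222,30),(-94,0,10)),("side",(205,97),(-94,0,-37)),("side",(265,103),(-28,0,-37))]
bl=[("top",(650,138),(20,65,60)),("top",(770,235),(20,-65,60)),("top",(742,265),(-20,-65,60)),("top",(618,172),(-20,65,60)),
("side",(490,357),(-20,65,60)),("side",(549,359),(20,65,60)),("side",(549,492),(20,-65,60)),("side",(484,490),(-20,-65,60))]
def run(f,x0):
    r=least_squares(f,x0,loss="soft_l1"); return r.x,f(r.x).reshape(-1,2).round(1).tolist()
fj=lambda v:np.concatenate([proj(n,pt(v[:2],v[2],l))-raw[n](u) for n,u,l in jig])
if __name__=="__main__":
    j,e=run(fj,[.5,.1,0]); print("jig",j.round(4),e)
    fs=lambda v:np.concatenate([proj(n,pt(j[:2],j[2],plate(v[0],v[1],*l)))-raw[n](u) for n,u,l in stop])
    s,e=run(fs,[70,.5]); print("stop",s.round(3),e)
    fb=lambda v:np.concatenate([proj(n,pt(v[:2],v[2],l))-raw[n](u) for n,u,l in bl])
    b,e=run(fb,[.5,-.2,.8]); print("blank",b.round(4),e)
    np.savez("pose.npz",j=j,s=s,b=b)
E
python3 fit.py
```

```text
jig [0.5484 0.1603 0.0731] [[-0.3, -0.5], [0.9, -1.2], [0.2, 0.0], [0.7, -0.4], [0.0, 0.7], [0.6, -0.1], [-1.1, -0.8], [-1.4, -1.4], [0.2, -1.4], [-0.3, 0.9], [-0.1, 0.1]]
stop [57.663  0.506] [[0.1, -0.3], [0.1, -0.6], [0.8, 0.2], [0.6, 0.6], [-0.6, 1.2], [-1.7, -1.1], [-1.3, -0.1]]
blank [ 0.5055 -0.2202 -0.668 ] [[-0.1, -0.8], [1.0, -0.5], [0.6, 1.2], [0.4, -0.1], [-0.5, -0.4], [-0.0, -0.3], [-0.2, -0.2], [-0.4, -0.4]]
```

```bash
cat > h.py <<'E'
import numpy as np
from cell import ctrl
from fit import pt,plate
P=np.load("pose.npz"); j,s,b=P["j"],P["s"],P["b"]
def R(phi):
    c,k=np.cos(phi),np.sin(phi); return np.array([[c,k,0],[k,-c,0],[0,0,-1.]])
J=lambda x,y,z: pt(j[:2],j[2],[x,y,z])
E
python3 - <<'E'
from h import *
print(ctrl.current_tool_rot().round(3).tolist())
for k in (0,np.pi): print("press",ctrl.inverse_kinematics(J(40,s[0]+10,110),R(j[2]+k)))
for k in (np.pi/2,-np.pi/2):
    print("grasp",ctrl.inverse_kinematics(pt(b[:2],b[2],[0,0,42]),R(b[2]+k)))
    print("place",ctrl.inverse_kinematics(J(50,s[0]-65,60),R(j[2]+k)))
def tip(d,t): # TCP for finger's near edge at hinge distance d, angle t
    x,y,z=plate(s[0],t,-d,10,10); return J(x+11,y,z+11)
ctrl.gripper_to(0.0,force=60)
k=min((0,np.pi),key=lambda k:np.abs(ctrl.inverse_kinematics(tip(60,.5),R(j[2]+k))-ctrl.current_qpos()).max())
ctrl.move_pose(tip(60,.5)+[0,0,.06],R(j[2]+k))
f0=ctrl.current_ft_force()
ctrl.move_l(tip(60,.55)+[0,0,.012],v=.08)
for t in (.5,.45,.4,.35,.3,.25,.2,.1,0,-.03):
    h=ctrl.move_l(tip(60,t),v=.04,max_force=25)
    print(t,h,(ctrl.current_ft_force()-f0).round(1),(ctrl.current_ee_pos()-tip(60,t)).round(4))
    if h: break
print(ctrl.current_clock())
E
```

```text
[[-0.905, 0.426, -0.001], [0.426, 0.905, -0.001], [0.0, -0.001, -1.0]]
press [ 1.88189996e-01  6.28123676e-01  1.26288338e+00 -4.44089210e-16
  1.25058560e+00  1.68584738e+00]
press [ 1.88189996e-01  6.28123676e-01  1.26288338e+00 -4.44089210e-16
  1.25058560e+00 -1.45574527e+00]
grasp [-6.25665203e-01  6.07675848e-01  1.56079299e+00 -4.44089210e-16
  9.73123813e-01  4.23732037e-02]
place [ 6.48463269e-02  6.73292303e-01  1.34073064e+00 -4.44089210e-16
  1.12756971e+00 -8.29261561e-03]
grasp None
place None
0.5 False [-0.1  0.6 -1.1] [-0.     -0.     -0.0001]
0.45 False [ 0.7  0.3 -1.7] [-0.0001  0.     -0.    ]
0.4 False [-0.1 -0.9 -0.8] [-0.0001 -0.     -0.0001]
0.35 False [ 0.1  0.2 -0.6] [-0. -0.  0.]
0.3 False [ 0.8 -1.4 -1.5] [-0.0002 -0.     -0.0002]
0.25 False [ 0.7 -0.5 -1.7] [-0.0004  0.     -0.0005]
0.2 False [-0.1 -0.1 -1.7] [-0.0002 -0.     -0.0004]
0.1 False [-0.1 -1.  -2.1] [-0.0002 -0.     -0.0004]
0 False [1.2 0.2 0.7] [0.0001 0.0001 0.0001]
-0.03 False [-2.1 -1.5 10.9] [0.0004 0.0001 0.0017]
6.1167
```

Contact at the bottom gave about 11 N. I'll retreat and check.

```bash
python3 - <<'E'
from h import *
import cv2
p=ctrl.current_ee_pos(); ctrl.move_l(p+[0,0,.08],v=.15)
g=pt(b[:2],b[2],[0,0,42]); ctrl.gripper_to(.85,force=40)
ctrl.move_pose(g+[0,0,.12],R(b[2]+np.pi/2))
ctrl.sleep(.3)
ims=[]
for n,(x0,y0,w,h),z in(("top",(166,148,180,72),4.4),("side",(186,140,124,124),2.5)):
    im=ctrl.grab_frame(n)["image"][y0:y0+h,x0:x0+w,::-1]
    cv2.imwrite(f"pics/{n}1.png",im); ims.append(cv2.resize(im,None,fx=z,fy=z,interpolation=cv2.INTER_CUBIC))
W=max(i.shape[1] for i in ims)
ims=[cv2.copyMakeBorder(i,0,0,0,W-i.shape[1],cv2.BORDER_CONSTANT) for i in ims]
v=np.vstack(ims)[:600]; cv2.imwrite("pics/c1.png",v); print(v.shape,ctrl.current_clock())
E
```

```text
(600, 792, 3) 9.5667
```

View pics/c1.png

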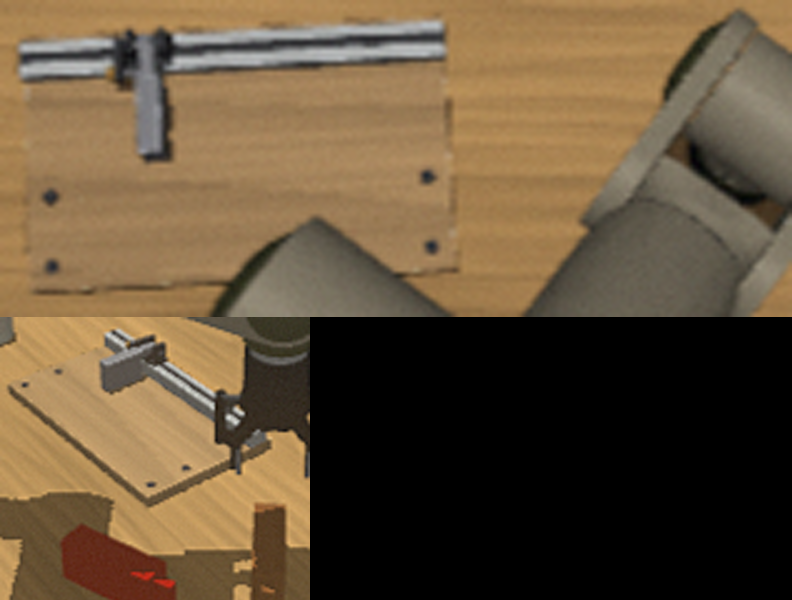

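The stop is shut: the plate is level, with its top edge from (150,85) to (153,157) in the crop. Now I'll grasp the rail.

```bash
python3 - <<'E'
from h import *
from fit import proj
print("stop tip pred",((proj("top",J(-6,s[0],68))-[166,148])*4.4).round(0),((proj("top",J(-6,s[0]+20,68))-[166,148])*4.4).round(0))
g=pt(b[:2],b[2],[0,0,42]); f0=ctrl.current_ft_force()
h=ctrl.move_l(g,v=.1,max_force=8); print("down",h,(ctrl.current_ee_pos()-g).round(4))
ctrl.gripper_to(0.0,force=80); print("grip",ctrl.current_opening(),ctrl.current_grip_force())
h=ctrl.move_l(g+[0,0,.08],v=.1); ctrl.sleep(.2)
print(ctrl.current_opening(),ctrl.current_grip_force(),(ctrl.current_ft_force()-f0).round(2),ctrl.current_clock())
A=R(j[2]+np.pi/2)
ctrl.move_pose(J(30,s[0]-65-25,42+18+50),A)
ctrl.sleep(.3)
import cv2
f=ctrl.grab_frame("side")["image"][130:270,186:336,::-1]; cv2.imwrite("pics/s2.png",cv2.resize(f,None,fx=4,fy=4,interpolation=cv2.INTER_CUBIC))
E
```

```text
stop tip pred [166. 153.] [142. 154.]
down False [ 0.0003 -0.0002  0.0006]
grip 0.4513524084476559 81.88508033752441
0.4543158740238066 80.80137491226196 [ 0.83 -0.77 -1.75] 12.4667
```

View pics/s2.png

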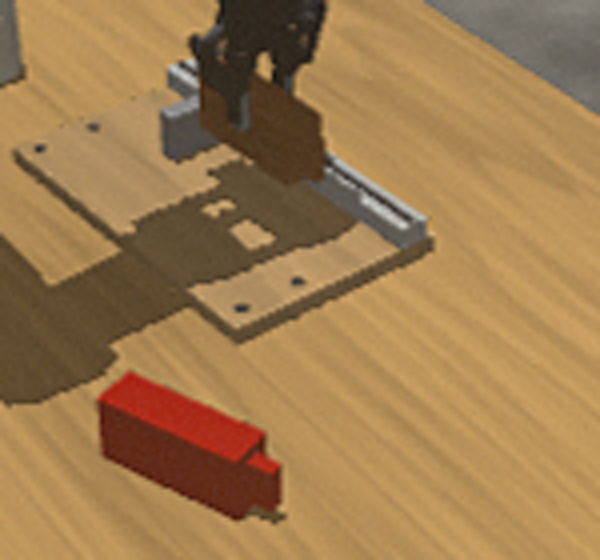

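The rail is held level above the board to the right of the stop, with its square end towards the stop. Now I'll lower it and push it into the corner.

```bash
cat >> h.py <<'E'
ex,ey=(np.array([np.cos(j[2]),np.sin(j[2]),0]),np.array([-np.sin(j[2]),np.cos(j[2]),0]))
def loc():
    d=(ctrl.current_ee_pos()-np.r_[j[:2],0])*1000; return np.round([d@ex,d@ey-s[0],d[2]],1)
def frc(f0):
    f=np.mean([(ctrl.sleep(.01),ctrl.current_ft_force())[1] for _ in range(10)],0)-f0
    return np.round([f@ex,f@ey,f[2]],1)
def rel(dx=0,dy=0,dz=0,v=.03,F=None):
    return ctrl.move_l(ctrl.current_ee_pos()+(dx*ex+dy*ey+np.array([0,0,dz]))/1000,v=v,max_force=F)
E
python3 - <<'E'
from h import *
ctrl.sleep(.2); f0=frc(0)@np.array([ex,ey,[0,0,1]]); np.save("f0.npy",f0)
print(loc()); rel(dz=-40,v=.08); print(loc(),frc(f0))
h=rel(dz=-16,v=.02,F=6); print("down",h,loc(),frc(f0))
rel(dz=1.0); print("up",loc(),frc(f0))
h=rel(dx=32,v=.02,F=8); print("fence",h,loc(),frc(f0))
rel(dx=-1); print("back",loc(),frc(f0))
h=rel(dy=40,v=.02,F=8); print("stop",h,loc(),frc(f0),ctrl.current_ft_torque().round(2),ctrl.current_clock())
E
```

```text
[ 30. -90. 110.]
[ 30.3 -90.   70.3] [ 0.   0.3 -0.3]
down True [ 30.2 -90.   60.7] [-1.4 -0.1  6.6]
up [ 30.  -90.   61.3] [-0.2  0.3 -0.6]
fence True [ 53.1 -89.9  60.8] [-1.2  0.3  5. ]
back [ 52.1 -89.9  60.7] [-0.5  0.3  3.1]
stop True [ 52.1 -64.4  60.8] [-0.7 -1.3  6.1] [-0.13  0.02  0.04] 19.0
```

```bash
python3 - <<'E'
from h import *
f0=np.load("f0.npy")
rel(dz=.8); print("up",loc(),frc(f0))
h=rel(dx=6,v=.01,F=12); print("x",h,loc(),frc(f0))
h=rel(dy=6,v=.01,F=10); print("y",h,loc(),frc(f0),ctrl.current_ft_torque().round(2))
h=rel(dx=4,v=.01,F=6); print("x",h,loc(),frc(f0),ctrl.current_ft_torque().round(2),ctrl.current_clock())
import cv2
ims=[]
for n,(x0,y0,w,h) in(("top",(176,140,100,75)),("side",(206,130,100,75))):
    im=ctrl.grab_frame(n)["image"][y0:y0+h,x0:x0+w,::-1]
    ims.append(cv2.resize(im,(400,300),interpolation=cv2.INTER_CUBIC))
cv2.imwrite("pics/c3.png",np.hstack(ims))
E
```

```text
up [ 51.8 -64.4  61.1] [ 0.3 -1.1  0.1]
x True [ 53.6 -64.5  60.8] [-1.1 -0.1  6.8]
y True [ 53.5 -64.4  60.9] [-0.5 -1.   6.7] [ 0.12 -0.1  -0.03]
x True [ 53.7 -64.4  60.9] [-0.9 -0.1  6.1] [ 0.2   0.05 -0.03] 20.575
```

View pics/c3.png

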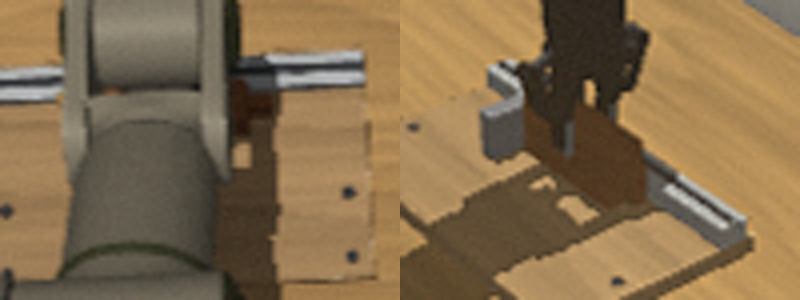

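The rail sits in the corner and the images look right, but the side loads are still weak and it is pressing on the board. I'll use absolute targets with a small lift and step into each face while watching the forces.

```bash
cat >> h.py <<'E'
def to(x,y,z,v=.02,F=None): return ctrl.move_l(J(x,y+s[0],z),v=v,max_force=F)
E
python3 - <<'E'
from h import *
f0=np.load("f0.npy")
to(51,-67,62.2); print("free",loc(),frc(f0))
for x in np.arange(52,60.1,1):
    to(x,-67,62.2); f=frc(f0); print("x",x,loc(),f)
    if f[0]<-10: break
to(x-1.5,-67,62.2); print("back",loc(),frc(f0))
for y in np.arange(-66,-58,.5):
    to(x-1.5,y,62.2); f=frc(f0); print("y",y,loc(),f)
    if f[1]<-8: break
print(x,y,ctrl.current_ft_torque().round(2),ctrl.current_clock())
E
```

```text
free [ 50.6 -67.2  61.7] [-0.3  0.4 -0.4]
x 52.0 [ 52.  -67.   62.1] [-0.1  0.6 -0.3]
x 53.0 [ 53.  -67.   62.2] [ 0.2  0.2 -0.5]
x 54.0 [ 53.7 -66.9  62.1] [-2.5  0.8  0.2]
x 55.0 [ 53.9 -66.9  62. ] [-6.1  0.9  2.2]
x 56.0 [ 54.  -66.9  61.9] [-9.8  0.5  4.3]
x 57.0 [ 54.1 -66.9  61.8] [-13.9   0.3   6. ]
back [ 53.9 -66.9  61.8] [-7.5  0.8  2.4]
y -66.0 [ 53.9 -66.3  61.7] [-7.6 -1.8  1.6]
y -65.5 [ 53.9 -66.1  61.6] [-7.  -2.9  1.1]
y -65.0 [ 54.  -65.7  61.6] [-6.8 -3.3  0.3]
y -64.5 [ 54.  -65.2  61.5] [-7.2 -3.4  0.3]
y -64.0 [ 54.  -64.7  61.5] [-7.2 -3.6  0.2]
y -63.5 [ 53.9 -64.3  61.5] [-6.9 -4.4  0. ]
y -63.0 [ 54.  -64.3  61.5] [-7.2 -6.6  0.1]
y -62.5 [ 54.  -64.3  61.5] [-7.6 -8.9  0.5]
57.0 -62.5 [-1.53  1.19 -0.32] 26.1
```

Fence and stop contacts are both clear now: x stalls at 54.0 and y at -64.3. I'll press firmer and check that it stays steady.

```bash
python3 - <<'E'
from h import *
import cv2
f0=np.load("f0.npy")
for x,y in((55.5,-61),(56.5,-60.5),(57.5,-60.5)):
    to(x,y,62); print(loc(),frc(f0),ctrl.current_ft_torque().round(2))
ctrl.sleep(1); print(loc(),frc(f0),ctrl.current_grip_force(),ctrl.current_clock())
ims=[]
for n,(x0,y0,w,h) in(("top",(186,140,100,75)),("side",(206,130,100,75))):
    im=ctrl.grab_frame(n)["image"][y0:y0+h,x0:x0+w,::-1]
    ims.append(cv2.resize(im,(400,300),interpolation=cv2.INTER_CUBIC))
cv2.imwrite("pics/c4.png",np.hstack(ims))
E
```

```text
[ 54.  -64.2  61.5] [ -8.8 -16.    2.3] [-2.47  1.36 -0.16]
[ 54.1 -64.1  61.5] [-13.8 -18.8   5.4] [-2.99  1.99 -0.18]
[ 54.1 -64.1  61.5] [-18.1 -19.2   7.9] [-3.09  2.68 -0.19]
[ 54.1 -64.1  61.5] [-17.9 -19.4   8. ] 82.36631870269775 28.1833
```

View pics/c4.png

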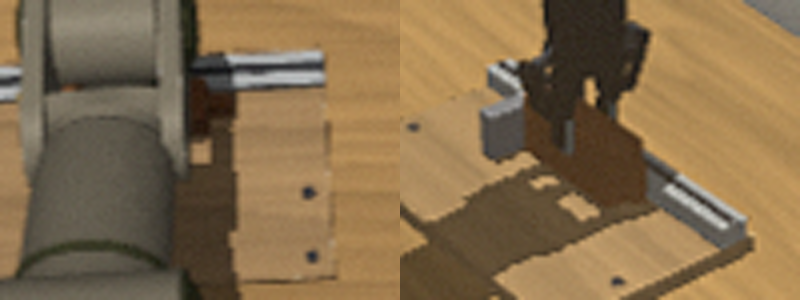

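The picture shows the rail square in the corner, with its far side on the fence and its end on the shut stop at (520,130). The load is steady at 18 N on the fence and 19 N towards the stop, and the yaw moment is small, so contact is flush.

```bash
python3 -c "
from cell import ctrl
print(ctrl.sign_off())"
```

```text
the job is handed in; nothing more can be done
None
```

Job handed in, no verdict returned: the flip stop is shut and the rail is still held in the corner at about 18 N on the fence and 19 N towards the stop, with the glue bottle, try square and mallet untouched.

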